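Pin the screen arm to its bench bracket

TASK

Set the loose screen-arm end down in the yellow-lipped saddle on top of the bench bracket, fully seated, with its brass eye above the bracket's brass bushing, and let go of it. Then draw the steel pivot pin (red top) out of its blue holder and thread it from above down through the eye and then the bushing, until its tip shows clearly below the bushing but stays off the base plate. Finish still holding the pin like that, spanning both, so that a colleague can clip it from below; leave the blue tray, the screwdriver and the flat drive alone.

Things in the scene. Friction and masses are not known exactly. Their poses are not given: they have to be found in the camera images.
- saddle (a point): Centre of the saddle floor on top of the fixed blue bracket, 80 mm above the table; x level towards the bushing (75 mm off), z up. Seat 62 (x) by 32 mm (y) at the floor, ringed by yellow lips 13 mm high flaring out 20 degrees. The middle 48 mm of both long sides has no lip and the floor there is only 24 mm wide, so fingers can pass. Nothing on the bracket is higher than the lips.
- bushing (a point): Centre of the upper mouth of the bracket's brass bushing, 60 mm above the table, axes as the saddle's. Vertical through bore 16 mm diameter, flaring to 26 mm in its top 6 mm; 18 mm long, outside 34 mm. Its lower end is 42 mm above the table; below it 34 mm of open space down to the steel base plate (170 x 110 x 8 mm).
- link_mid (a point): Centre of the block of the loose aluminium arm end (orange patch on top, 0.22 to 0.45 kg): 60 (x) by 30 (y) by 44 mm (z), standing on its underside 22 mm below; grip it across y. A neck to +x carries the brass eye, a black stub reaches 84 mm to -x; both clear the saddle's lips. It balances on its block. Seated: 22 mm above saddle, axes alike.
- link_eye (a point): Centre of the upper mouth of the arm end's brass eye, 75 mm along +x from the block's centre and 14 mm higher. Vertical through bore 16 mm diameter, flaring to 26 mm in its top 6 mm; 20 mm long, outside 34 mm. Seated, it is 116 mm above the table over the bushing, with about 1 mm of play (up to 4 mm sideways at the eye); it gives way when the pin pushes it.
- pin_tip (a point): Centre of the pin's lower end face, axes as the pin's: z along the pin towards its red top. The lowest 5 mm taper from 12 mm to 7 mm diameter.
- pin_grip (a point): Point on the pin's axis inside its red top, 137 mm from the tip and 23 mm below the upper end. The pin is a smooth, headless steel rod, 12 mm diameter, 160 mm long, 0.1 to 0.2 kg; the red top is its last 45 mm. It starts upright in the holder with its tip 6 mm above the table.
- holder_mouth (a point): Centre of the mouth of the fixed blue holder, a tube 44 mm outside, 50 mm high on a round foot 70 mm across, with a 13 mm hole 44 mm deep; the pin is drawn straight up out of it.
- tray: Bystander: open blue plastic tray 100 x 150 x 40 mm; origin at the centre of its underside.
- driver: Bystander: screwdriver with yellow handle lying on the table; origin on the table below its middle.
- drive: Bystander: flat steel drive 70 x 50 x 8 mm lying on the table; origin at the centre of its underside.

How it is judged (in metres and radians):
On the way, in this order (a step that is already met when the one before it is completed fails the run):
1. the arm end sits fully in the saddle, its eye over the bushing, let go (horizontal distance between link_mid and saddle below 0.006 m and z of link_mid in the frame of saddle between 0.0195 and 0.0255 m and angle between link_mid's own z axis and vertical below 0.07 rad and horizontal distance between link_eye and bushing below 0.008 m and contact force between link_end and the fingers below 0.3 N), for 0.3 s.
2. the pin's tip is inside the eye, above the bushing, with the arm end seated (horizontal distance between link_mid and saddle below 0.006 m and z of link_mid in the frame of saddle between 0.0195 and 0.0255 m and angle between link_mid's own z axis and vertical below 0.07 rad and horizontal distance between link_eye and bushing below 0.008 m and horizontal distance between pin_tip and link_eye below 0.006 m and z of pin_tip in the frame of link_eye below -0.006 m and z of pin_tip in the frame of bushing above 0 m), for 0.05 s.
At the end, for the whole second after the job is handed in: Arm end seated (6 mm, tilt 0.07 rad, eye within 8 mm of the bushing axis), untouched by the fingers; pin through eye and bushing within 0.08 rad of upright, tip 5 mm or more below the bushing and 1.5 mm or more off the base plate, gripped with over 2 N and still (all of step 1 and z of pin_tip in the frame of bushing between -0.0505 and -0.023 m and horizontal distance between pin_tip and bushing below 0.006 m and angle between the z axis of pin_tip and the z axis of bushing, either way round below 0.08 rad and contact force between pin and the fingers above 2 N and linear speed of pin below 0.02 m/s); the arm keeps its last pose, push and grip.
It fails at once if a bystander is moved more than 20 mm (distance of any of tray, driver, drive from where it was at the start of the episode above 0.02 m).
It also fails if it takes over 58 s, if anything falls off the work surface, if the arm or the gripper's body presses on something with over 40 N, if the wrist force passes 120 N, or if a joint passes its speed limit or range.

ROBOT

A 6-joint arm with a two-finger parallel gripper is mounted at the origin on the work surface. World frame = base frame: x ahead of the robot, y to its left, z up, the work surface at z = 0. Lengths are in m, angles in degrees, forces in N, time in s.
With the tool pointing down it reaches from about 0.375 to 0.75 m from the base axis. Payload 9 kg.
Tool frame: the origin (TCP) lies at the very end of the fingers, on their centre line; the grasp point (between the pads) lies 19 mm behind it; y points along the fingers, x is the direction in which the jaws open and shut, and the axes are right-handed (so a half turn about y gives the same grasp; the last joint's range is limited). The gripper opens to 85 mm and grips with 20 to 120 N. Pads are 22 mm wide; open, the fingers measure 114 mm over their backs; the gripper's body (76 mm by 85 mm) begins 54 mm behind the grasp point. The pads swing forward as they close: fully open they stand 13 mm farther back than shut.
Start: joints at [-79.337, 5.964, 5.575, 89.605, 0, 77.527], TCP at [0.236, -0.552, 0.231] pointing down, gripper open.
Joint ranges: [-171.21, 171.21], [-48.23, 106.86], [-62.78, 66.21], [-105.2, 120.99], [-86.42, 89.51], [-180, 180]. Speed limits (degrees/s): [127.2, 127.2, 147.25, 180, 180, 180].

INTERFACE

Orientations are given as [roll, pitch, yaw] about the fixed x, y, z axes, in that order (R = Rz(yaw) Ry(pitch) Rx(roll)).
In Python, from station import ctrl gives the robot as it stands.
- The arm moves only by the tool arm_command, never from a script. Its argument "series" is a list of rows, each a list of 7 numbers: the shift along the tool's x, y, z in m, then the turn, a rotation vector about the tool's x, y, z in degrees, then the opening, from 0 (shut) to 1 (fully open). A call has exactly 5 rows; each row shifts and turns the commanded pose from where the row before left it, along the tool's axes as they then stand; what a row does not reach is not made up. A row lasts 1/10 s, in which the tool goes at most 50 mm and 8.59 degrees, less where a joint would pass 70% of its speed; a pose out of reach is approached as far as the arm can. A call with a gripper value outside its range is refused whole. The fingers move at their own pace and stop on an object; "squeeze" is the grip in N (left out, the last holds). Time passes only in rows, so rows that do not move let the fingers close, or fill a call up. It gives the time, the measured TCP pose, the force and the opening at its end, in the units of the state.
- ctrl.sense(): the state, without advancing time (a new reading comes with each control period).
- ctrl.read_camera(name): name is "scene" or "top" or "wrist"; returns a dict with "pixels" (420x560x3 uint8, red, green, blue), "depth" (420x560 float32, m along the optical axis (not along the pixel's ray), 0 where there is no reading), "fx", "fy", "cx", "cy" (pixels), "eye" and "attitude" of the camera in the world. Camera axes: x right, y up, looking along -z (the intrinsics and any distortion apply to the point x, -y, -z); pixel columns grow to the right and rows downward; lengths in m; the calibration is good to about 2 mm. A picture is of the moment at which its call begins.
- ctrl.hand_in(): hands the job in, once; it reports no verdict.
The state is a dict: "time": time; "qpos": joint angles; "dq": joint speeds; "effort": joint torques, N m; "position": TCP position; "ee_rot": TCP orientation; "wrist_force": force on the tool from outside, world axes, zero at the start; "wrist_torque": the same for the moment, N m; "width": finger opening in m.
Only numpy, scipy, OpenCV 4.12 (cv2) and the standard library are available. Lean on these libraries where they do the work, as an engineer would, in place of code of your own. Each camera call takes 0.05 s, during which the arm holds its last target. There are 200 camera calls.

## Working session

There is one attempt and no reset: what is moved stays moved. The work goes in short steps, Python scripts to look and compute and a tool call to move; the robot and the scene stay as the last step left them, time stands still between calls to the robot, and variables do not carry over. Pictures are saved under pics/ and viewed, about 8 in all and at most 12, crops included, and the job is handed in when it is done.

Besides the shell and the picture viewer there is one more tool, called after "Request:" as a command line: name --pt "numbers of a row" for each row, then --argument value for the rest. arm_command: Moves the arm, as the interface text tells. Its arguments: {"type":"object","properties":{"series":{"type":"array","items":{"type":"array","items":{"type":"number"}}},"squeeze":{"type":"number"}},"required":["series"]}

```bash
mkdir -p pics; ls; cat > h.py <<'E'
import numpy as np, cv2
from scipy.spatial.transform import Rotation as R
from station import ctrl
def rot(a):
    a=np.array(a,float)
    if a.shape==(3,3): return a
    return R.from_euler('xyz',a,degrees=True).as_matrix()
def cloud(c):
    v,u=np.mgrid[0:420,0:560]; d=c['depth']
    p=np.stack([(u-c['cx'])/c['fx']*d,-(v-c['cy'])/c['fy']*d,-d],-1)
    return p@rot(c['attitude']).T+np.array(c['eye'])
def save(c,n): cv2.imwrite('pics/'+n,c['pixels'][:,:,::-1])
E
python3 - <<'E'
from h import *
print(ctrl.sense())
for n in ['top','scene']:
    c=ctrl.read_camera(n); save(c,n+'0.png'); print(n,{k:c[k] for k in c if k not in('pixels','depth')})
    np.savez(n+'0.npz',P=cloud(c),I=c['pixels'])
a=np.hstack([cv2.imread('pics/top0.png')])
E
```

```text
pics
{'time': 0.0, 'qpos': array([-7.93358647e+01,  5.99837437e+00,  5.52576992e+00,  8.96040676e+01,
       -1.01715746e-03,  7.75263722e+01]), 'dq': array([ 0.04172178,  0.01796572,  0.00664646, -0.07031308,  0.06480252,
        0.08293686]), 'effort': array([ 1.69561885e-03, -5.56925046e+01,  5.03652191e+01,  1.65890157e-02,
       -2.73928972e-04,  3.31138278e-05]), 'position': array([ 0.23570244, -0.55139764,  0.23051243]), 'ee_rot': array([-8.99844327e+01,  7.50819212e-02, -6.68622260e+01]), 'wrist_force': array([-0.43922565, -0.40929285, -0.28731746]), 'wrist_torque': array([-0.00410444,  0.02926254, -0.00872553]), 'width': 0.08533748968778092}
top {'fx': 395.81695492544685, 'fy': 395.81695492544685, 'cx': 276.42077607099253, 'cy': 214.5040285992659, 'eye': array([0.39515335, 0.02309357, 1.02334162]), 'attitude': array([ 10.26231669,  -0.8299951 , -89.35883327])}
scene {'fx': 396.05905183123116, 'fy': 396.05905183123116, 'cx': 276.01871969691337, 'cy': 210.27007921413826, 'eye': array([ 1.19887433, -0.0571601 ,  0.576224  ]), 'attitude': array([54.71707041, -0.55800206, 84.97514109])}
```

View pics/top0.png

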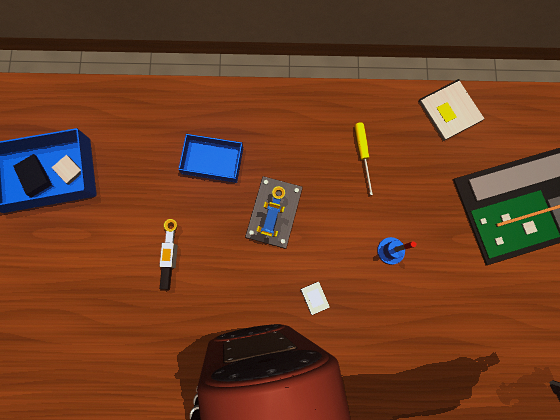

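View pics/scene0.png

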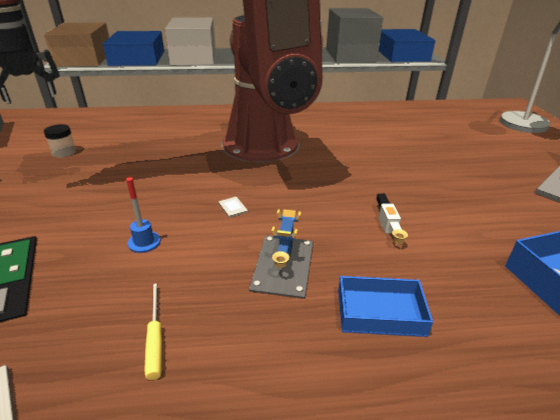

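Top view: the arm end is at (167,255) with its eye at (170,225). The bracket saddle is at (271,218) and its bushing at (279,192). The holder is at (391,250) with the pin's red top at (413,244). The drive is at (315,298), the tray at (211,158) and the driver at (363,155).

```bash
python3 - <<'E'
from h import *
z=np.load('top0.npz');P=z['P'];I=z['I']
hsv=cv2.cvtColor(I,cv2.COLOR_RGB2HSV)
def m(name,box,lo,hi,zr):
    u0,v0,u1,v1=box
    M=np.zeros((420,560),bool);M[v0:v1,u0:u1]=1
    M&=cv2.inRange(hsv,lo,hi)>0
    M&=(P[...,2]>zr[0])&(P[...,2]<zr[1])
    q=P[M]; v,u=np.nonzero(M)
    if len(q)==0: print(name,'none');return
    print(name,len(q),'uv',u.mean().round(1),v.mean().round(1),'med',np.median(q,0).round(4),'mid',((q.min(0)+q.max(0))/2).round(4),'ext',np.ptp(q,axis=0).round(4))
m('orange',(155,235,180,270),(8,120,100),(20,255,255),(.03,.06))
m('eye',(155,212,185,236),(15,100,80),(32,255,255),(.0,.06))
m('linkblk',(150,235,185,275),(0,0,0),(180,255,255),(.036,.06))
m('bush',(265,180,295,204),(15,100,80),(32,255,255),(.045,.08))
m('lips',(250,195,290,245),(15,100,80),(32,255,255),(.07,.11))
m('saddle',(250,195,290,245),(95,100,40),(125,255,255),(.07,.09))
m('pintop',(400,230,430,260),(0,150,60),(6,255,255),(.1,.2))
m('holder',(370,230,410,275),(95,100,40),(125,255,255),(.03,.06))
m('foot',(370,230,410,275),(95,100,40),(125,255,255),(-.01,.06))
m('plate',(240,170,310,255),(0,0,0),(180,80,255),(-.005,.02))
E
```

```text
orange 90 uv 166.2 254.4 med [0.4701 0.281  0.0439] mid [0.469  0.2815 0.0438] ext [0.0272 0.0204 0.0062]
eye 107 uv 169.8 224.7 med [0.546  0.2799 0.0339] mid [0.5465 0.2827 0.0202] ext [0.036  0.0401 0.0382]
linkblk 382 uv 166.4 257.0 med [0.4628 0.2804 0.043 ] mid [0.4698 0.2807 0.0424] ext [0.0967 0.0316 0.0126]
bush 100 uv 278.2 192.0 med [0.6282 0.0076 0.0586] mid [0.6269 0.0078 0.0578] ext [0.032  0.0301 0.0117]
lips 160 uv 270.4 217.6 med [0.5765 0.0248 0.09  ] mid [0.5538 0.0254 0.0869] ext [0.0827 0.0638 0.0191]
saddle 275 uv 270.3 219.3 med [0.5548 0.0264 0.0797] mid [0.5541 0.0255 0.0795] ext [0.0762 0.0454 0.012 ]
pintop 61 uv 409.7 244.8 med [ 0.4891 -0.2834  0.1569] mid [ 0.4898 -0.286   0.1421] ext [0.0121 0.012  0.0514]
holder 211 uv 394.4 249.3 med [ 0.4865 -0.2805  0.049 ] mid [ 0.4898 -0.2851  0.0419] ext [0.0437 0.0425 0.0237]
foot 506 uv 390.2 250.5 med [ 0.4848 -0.2764  0.009 ] mid [ 0.4896 -0.2859  0.0247] ext [0.0693 0.0672 0.0581]
plate 1969 uv 274.0 211.7 med [0.5856 0.0122 0.0078] mid [0.5875 0.0173 0.0086] ext [0.1858 0.1422 0.0158]
```

```bash
cat >> h.py <<'E'
from scipy.linalg import logm
def pose(p,psi):
    T=np.eye(4);T[:3,:3]=R.from_euler('xyz',[-90,0,psi],degrees=True).as_matrix();T[:3,3]=p;return T
def now():
    s=ctrl.sense();T=np.eye(4);T[:3,:3]=rot(s['ee_rot']);T[:3,3]=s['position'];return T,s
def twist(p,psi,n,A=None):
    "constant tool-frame row (mm rounded) covering the way to p,psi in n rows"
    if A is None:A=now()[0]
    B=pose(p,psi)
    D=np.linalg.inv(A)@B
    w=R.from_matrix(D[:3,:3]).as_rotvec()/n
    # find per-row shift t with row applied n times = D (shift first, then turn)
    Rw=R.from_rotvec(w).as_matrix()
    S=sum(np.linalg.matrix_power(Rw,k) for k in range(n))
    t=np.linalg.solve(S,D[:3,3])
    print('row x',n,np.r_[t.round(4),np.degrees(w).round(2)])
E
python3 - <<'E'
from h import *
twist([.44,.281,.231],90,25)
E
```

```text
row x 25 [ 0.0181 -0.      0.0443 -0.     -6.27    0.    ]
```

Request:
arm_command --pt "0.018 0 0.044 0 -6.27 0 1" --pt "0.018 0 0.044 0 -6.27 0 1" --pt "0.018 0 0.044 0 -6.27 0 1" --pt "0.018 0 0.044 0 -6.27 0 1" --pt "0.018 0 0.044 0 -6.27 0 1"

```text
time: 0.6
position: [0.4658, -0.4966, 0.2304]
ee_rot: [-90.0, 0.0, -35.3]
wrist_force: [0.2, -1.8, -0.1]
width: 0.0856
```

Request:
arm_command --pt "0.018 0 0.044 0 -6.27 0 1" --pt "0.018 0 0.044 0 -6.27 0 1" --pt "0.018 0 0.044 0 -6.27 0 1" --pt "0.018 0 0.044 0 -6.27 0 1" --pt "0.018 0 0.044 0 -6.27 0 1"

```text
time: 1.1
position: [0.632, -0.3302, 0.2303]
ee_rot: [-90.0, 0.0, -3.9]
wrist_force: [0.4, -0.6, 0.2]
width: 0.0854
```

Request:
arm_command --pt "0.018 0 0.044 0 -6.27 0 1" --pt "0.018 0 0.044 0 -6.27 0 1" --pt "0.018 0 0.044 0 -6.27 0 1" --pt "0.018 0 0.044 0 -6.27 0 1" --pt "0.018 0 0.044 0 -6.27 0 1"

```text
time: 1.6
position: [0.6874, -0.1018, 0.2304]
ee_rot: [-90.0, 0.0, 27.5]
wrist_force: [0.3, 0.3, 0.2]
width: 0.0854
```

Request:
arm_command --pt "0.018 0 0.044 0 -6.27 0 1" --pt "0.018 0 0.044 0 -6.27 0 1" --pt "0.018 0 0.044 0 -6.27 0 1" --pt "0.018 0 0.044 0 -6.27 0 1" --pt "0.018 0 0.044 0 -6.27 0 1"

```text
time: 2.1
position: [0.6157, 0.122, 0.2305]
ee_rot: [-90.0, 0.0, 58.8]
wrist_force: [0.7, 0.0, -0.1]
width: 0.0855
```

Request:
arm_command --pt "0.018 0 0.044 0 -6.27 0 1" --pt "0.018 0 0.044 0 -6.27 0 1" --pt "0.018 0 0.044 0 -6.27 0 1" --pt "0.018 0 0.044 0 -6.27 0 1" --pt "0.018 0 0.044 0 -6.27 0 1"

```text
time: 2.6
position: [0.4381, 0.2759, 0.2307]
ee_rot: [-90.0, 0.0, 90.2]
wrist_force: [-0.5, 0.3, 0.3]
width: 0.085
```

```bash
python3 - <<'E'
from h import *
T,s=now(); print(s['time'],s['position'],s['ee_rot'],s['qpos'])
c=ctrl.read_camera('wrist'); save(c,'w1.png'); np.savez('w1.npz',P=cloud(c),I=c['pixels'])
print(c['eye'],c['attitude'])
twist([.47,.281,.12],90,5)
E
```

```text
2.6 [0.43814105 0.27589932 0.23071308] [-8.99683978e+01  5.37877642e-03  9.01619207e+01] [ 1.77006894e+01 -8.38849925e+00 -8.65703304e+00  8.97632202e+01
  4.39462606e-03  1.75387690e+01]
[0.35899459 0.27559711 0.37405693] [-17.9716777    0.13458661  90.17145904]
row x 5 [ 0.0004  0.0222 -0.0075 -0.04    0.15    0.01  ]
```

View pics/w1.png

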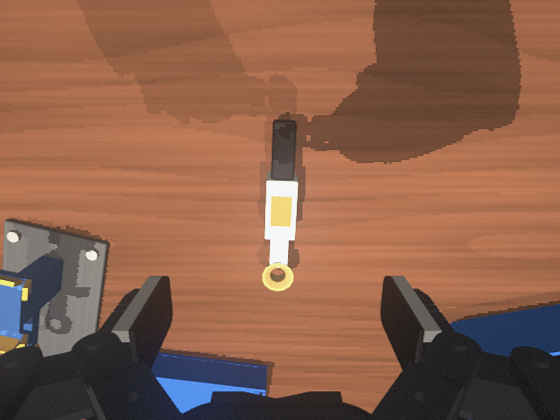

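The wrist view shows the orange patch at (281,211), the eye at (278,277) and the black stub at the top. The fingers are clear of it.

```bash
python3 - <<'E'
from h import *
z=np.load('w1.npz');P=z['P'];I=z['I']
hsv=cv2.cvtColor(I,cv2.COLOR_RGB2HSV)
V,U=np.mgrid[0:420,0:560]
box=(U>255)&(U<310)
blk=box&(V>170)&(V<245)&(P[...,2]>.038)&(P[...,2]<.05)&((hsv[...,1]<60)|((hsv[...,0]>12)&(hsv[...,0]<32)))&(hsv[...,2]>150)
eye=box&(V>255)&(V<300)&(hsv[...,1]>110)&(hsv[...,0]>18)&(hsv[...,0]<35)&(P[...,2]>.025)
org=box&(V>190)&(V<235)&(hsv[...,1]>110)&(hsv[...,0]>18)&(hsv[...,0]<35)
for n,M in(('blk',blk),('org',org),('eye',eye)):
    q=P[M]; r=cv2.minAreaRect((q[:,:2]*1000).astype(np.float32))
    print(n,len(q),'mean',q.mean(0).round(4),'rect',np.round(r[0],1),np.round(r[1],1),r[2])
E
```

```text
blk 1817 mean [0.4679 0.2798 0.0446] rect [468.9 279.8] [29.8 59.3] 87.70646667480469
org 562 mean [0.4688 0.2795 0.0462] rect [421.7 281.2] [ 18.8 124.8] 87.9205551147461
eye 208 mean [0.5483 0.2751 0.0343] rect [545.8 278.4] [27.9 29.2] 0.8426775336265564
```

Request:
arm_command --pt "0.001 0.03 -0.006 0 2 0 1" --pt "0.001 0.036 -0.006 0 0 0 1" --pt "0.001 0.036 -0.006 0 0 0 1" --pt "0.001 0.036 -0.006 0 0 0 1" --pt "0 0.036 -0.007 0 0 0 1"

```text
time: 3.15
position: [0.4708, 0.2779, 0.0556]
ee_rot: [-90.0, 0.0, 87.9]
wrist_force: [0.8, 0.1, -1.0]
width: 0.0855
```

```bash
python3 - <<'E'
from h import *
T,s=now(); print(s['time'],s['position'],s['ee_rot'])
twist([.469,.280,.006],88,4)
E
```

```text
3.15 [0.47079435 0.27786076 0.05555781] [-8.99811252e+01  1.09980664e-02  8.78912669e+01]
row x 4 [ 0.0005  0.0124  0.0005 -0.     -0.03   -0.    ]
```

Request:
arm_command --pt "0.001 0.013 0.001 0 0 0 1" --pt "0.001 0.013 0.001 0 0 0 1" --pt "0 0.013 0 0 0 0 1" --pt "0 0.011 0 0 0 0 1" --pt "0 0 0 0 0 0 0.3" --squeeze 50

```text
time: 3.65
position: [0.4684, 0.2798, 0.0063]
ee_rot: [-89.9, 0.0, 87.9]
wrist_force: [-0.4, 1.0, -0.6]
width: 0.0732
```

Request:
arm_command --pt "0 0 0 0 0 0 0" --pt "0 0 0 0 0 0 0" --pt "0 0 0 0 0 0 0" --pt "0 0 0 0 0 0 0" --pt "0 0 0 0 0 0 0" --squeeze 50

```text
time: 4.15
position: [0.4698, 0.2803, 0.0082]
ee_rot: [-90.1, -0.0, 87.9]
wrist_force: [-0.7, 0.8, 6.0]
width: 0.0295
```

Request:
arm_command --pt "0 0 0 0 0 0 0" --pt "0 0 0 0 0 0 0" --pt "0 0 0 0 0 0 0" --pt "0 -0.01 0 0 0 0 0" --pt "0 -0.01 0 0 0 0 0" --squeeze 50

```text
time: 4.65
position: [0.4684, 0.2797, 0.0273]
ee_rot: [-89.9, 0.0, 87.9]
wrist_force: [-0.5, 0.8, -4.5]
width: 0.0294
```

```bash
python3 - <<'E'
from h import *
A=pose([.4684,.2797,.0273],87.9); A[2,3]+=.09
twist([.57,.13,.2],76.4,8,A)
E
```

```text
row x 8 [-0.017  -0.0103 -0.0149  0.      1.44    0.    ]
```

Request:
arm_command --pt "0 -0.01 0 0 0 0 0" --pt "0 -0.02 0 0 0 0 0" --pt "0 -0.02 0 0 0 0 0" --pt "0 -0.02 0 0 0 0 0" --pt "0 -0.02 0 0 0 0 0"

```text
time: 5.15
position: [0.469, 0.2799, 0.1187]
ee_rot: [-90.0, 0.0, 87.9]
wrist_force: [0.3, 0.8, -3.8]
width: 0.0295
```

Request:
arm_command --pt "-0.017 -0.01 -0.015 0 1.44 0 0" --pt "-0.017 -0.01 -0.015 0 1.44 0 0" --pt "-0.017 -0.01 -0.015 0 1.44 0 0" --pt "-0.017 -0.01 -0.015 0 1.44 0 0" --pt "-0.017 -0.01 -0.015 0 1.44 0 0"

```text
time: 5.65
position: [0.5368, 0.188, 0.1683]
ee_rot: [-90.0, 0.0, 80.6]
wrist_force: [0.4, 0.1, -4.1]
width: 0.0299
```

Request:
arm_command --pt "-0.017 -0.01 -0.015 0 1.44 0 0" --pt "-0.017 -0.01 -0.015 0 1.44 0 0" --pt "-0.017 -0.01 -0.015 0 1.44 0 0" --pt "0 0 0 0 0 0 0" --pt "0 0 0 0 0 0 0"

```text
time: 6.15
position: [0.5711, 0.1301, 0.1978]
ee_rot: [-90.0, -0.0, 76.3]
wrist_force: [0.1, 0.3, -3.9]
width: 0.0293
```

```bash
python3 - <<'E'
from h import *
T,s=now(); print(s['time'],s['position'],s['ee_rot'])
c=ctrl.read_camera('wrist'); save(c,'w2.png'); np.savez('w2.npz',P=cloud(c),I=c['pixels'])
E
```

```text
6.15 [0.5711434  0.13005785 0.19779595] [-9.00148393e+01 -1.24536389e-02  7.63255380e+01]
```

View pics/w2.png

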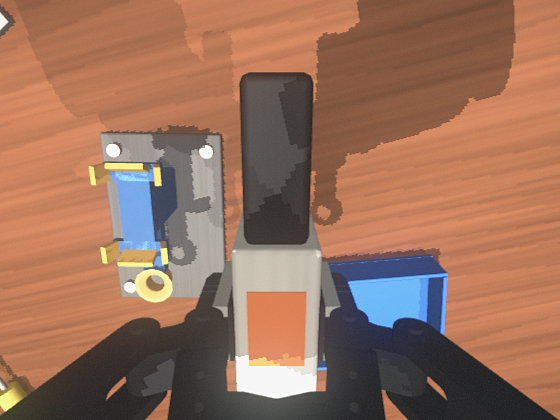

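The wrist view shows the link straight in the jaws: orange patch (276,328), stub edge at about row 243. The bracket is on the left, with the saddle lips at rows 165–262 around column 130 and the bushing at (154,286).

```bash
python3 - <<'E'
from h import *
z=np.load('w2.npz');P=z['P'];I=z['I']
hsv=cv2.cvtColor(I,cv2.COLOR_RGB2HSV)
V,U=np.mgrid[0:420,0:560]
T=pose([.5711,.1301,.1978],76.35)
org=(U>235)&(U<318)&(V>285)&(V<372)&(hsv[...,1]>120)&(hsv[...,0]<20)
q=(P[org]-T[:3,3])@T[:3,:3]; print('org tool',q.mean(0).round(4),'mid',((q.min(0)+q.max(0))/2).round(4),np.ptp(q,axis=0).round(4))
blk=(U>230)&(U<325)&(V>235)&(V<400)
q=(P-T[:3,3])@T[:3,:3]
m=blk&(q[...,1]>-.046)&(q[...,1]<-.028); r=cv2.minAreaRect((q[m][:,[0,2]]*1000).astype(np.float32)); print('blk (x,z tool)',r,'y',np.median(q[m][:,1]))
yl=(hsv[...,1]>110)&(hsv[...,0]>15)&(hsv[...,0]<35)&(U<200)
lip=yl&(V<270)&(P[...,2]>.083)&(P[...,2]<.1)
r=cv2.minAreaRect((P[lip][:,:2]*1000).astype(np.float32)); print('lips',lip.sum(),r)
bu=yl&(V>262)&(V<305)&(P[...,2]>.055)&(P[...,2]<.066)
r=cv2.minEnclosingCircle((P[bu][:,:2]*1000).astype(np.float32)); print('bush',bu.sum(),r,np.median(P[bu][:,2]))
fl=(U>115)&(U<152)&(V>180)&(V<240)&(abs(P[...,2]-.08)<.006);print('floor',P[fl].mean(0))
E
```

```text
org tool [-0.0001 -0.0374  0.0017] mid [-0.0003 -0.0891  0.0317] [0.0199 0.1083 0.095 ]
blk (x,z tool) ((0.2290019989013672, 2.1060657501220703), (33.31830978393555, 63.03120040893555), 0.03809728845953941) y -0.03643699297260743
lips 1381 ((553.674560546875, 24.718955993652344), (49.52949142456055, 77.7756118774414), 75.57201385498047)
bush 63 ((626.843994140625, 8.721165657043457), 16.057220458984375) 0.05642043170535588
floor [0.55275359 0.02487825 0.08085437]
```

Request:
arm_command --pt "-0.021 0.005 -0.002 0 0 0 0" --pt "-0.021 0.012 -0.002 0 0 0 0" --pt "-0.021 0.016 -0.002 0 0 0 0" --pt "-0.021 0.02 -0.002 0 0 0 0" --pt "-0.022 0.02 -0.002 0 0 0 0"

```text
time: 6.7
position: [0.5551, 0.0253, 0.1234]
ee_rot: [-90.0, -0.0, 76.5]
wrist_force: [1.0, -0.6, -4.2]
width: 0.0296
```

Request:
arm_command --pt "0 0 0 0 0 0 0" --pt "0 0.005 0 0 0 0 0" --pt "0 0.005 0 0 0 0 0" --pt "0 0 0 0 0 0 0" --pt "0 0 0 0 0 0 0"

```text
time: 7.2
position: [0.556, 0.0256, 0.1146]
ee_rot: [-90.0, -0.0, 76.4]
wrist_force: [0.8, 0.4, -4.1]
width: 0.0293
```

```bash
python3 - <<'E'
from h import *
T,s=now(); print(s['time'],s['position'],s['ee_rot'])
twist([.5554,.0246,.0885],76.3,5)
c=ctrl.read_camera('wrist'); save(c,'w3.png')
E
```

```text
7.2 [0.55598445 0.02562097 0.11463633] [-9.00271803e+01 -5.08200044e-04  7.64277112e+01]
row x 5 [-0.0002  0.0052  0.0001  0.01    0.03    0.    ]
```

View pics/w3.png

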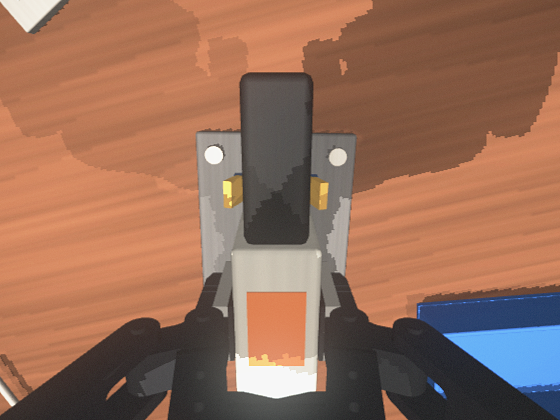

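The two rear lips at (233,191) and (319,192) sit evenly either side of the stub (centre about 276). It's aligned, so I'm lowering it.

Request:
arm_command --pt "-0.001 0.006 0 0 0 0 0" --pt "0 0.006 0 0 0 0 0" --pt "0 0.006 0 0 0 0 0" --pt "0 0.004 0 0 0 0 0" --pt "0 0.002 0 0 0 0 0"

```text
time: 7.75
position: [0.5551, 0.024, 0.0895]
ee_rot: [-89.9, 0.0, 76.4]
wrist_force: [-0.4, 0.3, -3.9]
width: 0.0294
```

Request:
arm_command --pt "0 0.001 0 0 0 0 0" --pt "0 0.001 0 0 0 0 0" --pt "0 0.001 0 0 0 0 0" --pt "0 0 0 0 0 0 0" --pt "0 0 0 0 0 0 0"

```text
time: 8.25
position: [0.5556, 0.0239, 0.0883]
ee_rot: [-90.0, 0.0, 76.4]
wrist_force: [-4.9, 1.1, 5.1]
width: 0.0296
```

Request:
arm_command --pt "0 0.001 0 0 0 0 0" --pt "0 0 0 0 0 0 0.6" --pt "0 0 0 0 0 0 0.6" --pt "0 0 0 0 0 0 0.6" --pt "0 0 0 0 0 0 0.6"

```text
time: 8.75
position: [0.5557, 0.024, 0.0863]
ee_rot: [-90.0, 0.0, 76.4]
wrist_force: [-1.1, 0.6, 0.5]
width: 0.0513
```

Request:
arm_command --pt "0 -0.01 0 0 0 0 0.6" --pt "0 -0.03 0 0 0 0 0.6" --pt "0 -0.04 0 0 0 0 0.6" --pt "0 -0.04 0 0 0 0 0.6" --pt "0 -0.03 0.03 0 0 0 0.6"

```text
time: 9.25
position: [0.5279, 0.0303, 0.2389]
ee_rot: [-90.1, 0.0, 76.3]
wrist_force: [0.4, -0.3, -0.1]
width: 0.0513
```

```bash
python3 - <<'E'
from h import *
T,s=now(); print(s['time'],s['position'],s['ee_rot'],s['width'])
c=ctrl.read_camera('wrist'); save(c,'w4.png'); np.savez('w4.npz',P=cloud(c),I=c['pixels'])
E
```

```text
9.25 [0.52794569 0.03026879 0.2388737 ] [-9.01418980e+01  2.39939545e-03  7.63130780e+01] 0.05130835140098391
```

View pics/w4.png

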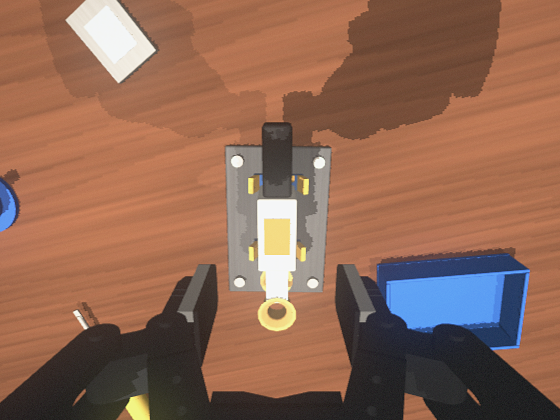

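The arm end lies in the saddle: block at (278,235), eye at (277,314). Next I check its height and tilt and measure the eye.

```bash
python3 - <<'E'
from h import *
z=np.load('w4.npz');P=z['P'];I=z['I']
hsv=cv2.cvtColor(I,cv2.COLOR_RGB2HSV)
V,U=np.mgrid[0:420,0:560]
b=(U>255)&(U<300)&(V>195)&(V<270)&(P[...,2]>.112)
q=P[b]; r=cv2.minAreaRect((q[:,:2]*1000).astype(np.float32)); print('blk',r,'zmed',np.median(q[:,2]))
A=np.c_[q[:,:2]-q[:,:2].mean(0),np.ones(len(q))]; print('plane',np.linalg.lstsq(A,q[:,2],rcond=None)[0])
e=(U>250)&(U<305)&(V>290)&(V<335)&(hsv[...,1]>80)&(hsv[...,0]>15)&(hsv[...,0]<35)&(P[...,2]>.1)
q=P[e]; print('eye',cv2.minEnclosingCircle((q[:,:2]*1000).astype(np.float32)),np.median(q[:,2]),cv2.minAreaRect((q[:,:2]*1000).astype(np.float32)))
# bore hole centre by ray/plane: ellipse of ring outer outline in image
cnt=max(cv2.findContours(e.astype(np.uint8),cv2.RETR_EXTERNAL,cv2.CHAIN_APPROX_NONE)[0],key=len)
print('ellipse',cv2.fitEllipse(cnt))
E
```

```text
blk ((516.8811645507812, 33.12910079956055), (30.035541534423828, 136.28948974609375), 76.3001480102539) zmed 0.12470953673983648
plane [-0.22855057  0.04795191  0.12535438]
eye ((547.205810546875, 24.342939376831055), 99.69449615478516) 0.11511021986746606 ((547.154541015625, 24.113981246948242), (30.8267822265625, 199.2958221435547), 77.37332916259766)
ellipse ((276.86328125, 314.1395568847656), (31.490629196166992, 37.036373138427734), 90.7460708618164)
```

```bash
python3 - <<'E'
from h import *
z=np.load('w4.npz');P=z['P'];I=z['I']
hsv=cv2.cvtColor(I,cv2.COLOR_RGB2HSV)
V,U=np.mgrid[0:420,0:560]
b=(U>255)&(U<300)&(V>195)&(V<270)&(P[...,2]>.118)&(P[...,2]<.13)
q=P[b]; r=cv2.minAreaRect((q[:,:2]*1000).astype(np.float32)); print('blk',r,'zmed',np.median(q[:,2]))
A=np.c_[q[:,:2]-q[:,:2].mean(0),np.ones(len(q))]; print('plane',np.linalg.lstsq(A,q[:,2],rcond=None)[0])
e=(U>250)&(U<305)&(V>295)&(V<335)&(hsv[...,1]>80)&(hsv[...,0]>15)&(hsv[...,0]<35)&(abs(P[...,2]-.115)<.004)
q=P[e]; print('eye',cv2.minEnclosingCircle((q[:,:2]*1000).astype(np.float32)),np.median(q[:,2]),q.mean(0))
T,s=now()
print(s['position'],s['qpos'])
E
```

```text
blk ((553.9791259765625, 24.085702896118164), (30.035541534423828, 59.9209098815918), 76.3001480102539) zmed 0.12471067325564716
plane [ 0.01261292 -0.00668408  0.1245891 ]
eye ((628.153564453125, 5.533218860626221), 16.717121124267578) 0.1155789830293143 [0.63008305 0.00548445 0.11515377]
[0.52500401 0.03180492 0.24450708] [-1.07974663e+01 -7.21655625e+00 -6.14676000e+00  9.07403481e+01
 -9.51009049e-04  2.80203333e+00]
```

The arm end is seated: block top at 0.1246 m (0.124 expected), tilt about 0.014 rad, centre (0.554, 0.024), eye about (0.6275, 0.006). Next is the pin.

Request:
arm_command --pt "-0.032 0 -0.004 0 0 0 1" --pt "-0.032 0 -0.004 0 0 0 1" --pt "-0.032 0 -0.004 0 0 0 1" --pt "-0.032 0 -0.004 0 0 0 1" --pt "-0.032 0 -0.004 0 0 0 1"

```text
time: 9.8
position: [0.5078, -0.1304, 0.2371]
ee_rot: [-90.1, 0.0, 76.4]
wrist_force: [1.3, -0.1, 0.7]
width: 0.0853
```

Request:
arm_command --pt "-0.032 0 -0.004 0 0 0 1" --pt "-0.032 0 -0.004 0 0 0 1" --pt "-0.032 0 -0.004 0 0 0 1" --pt "-0.032 0 -0.004 0 0 0 1" --pt "-0.029 0 -0.004 0 0 0 1"

```text
time: 10.3
position: [0.4902, -0.288, 0.237]
ee_rot: [-90.0, 0.0, 76.3]
wrist_force: [0.7, -0.5, 0.7]
width: 0.0851
```

Request:
arm_command --pt "0 0.02 0 0 0 0 1" --pt "0 0.02 0 0 0 0 1" --pt "0 0.01 0 0 0 0 1" --pt "0 0 0 0 0 0 1" --pt "0 0 0 0 0 0 1"

```text
time: 10.8
position: [0.4907, -0.2864, 0.1873]
ee_rot: [-90.0, 0.0, 76.4]
wrist_force: [0.5, 0.5, 0.4]
width: 0.0855
```

```bash
python3 - <<'E'
from h import *
T,s=now(); print(s['time'],s['position'],s['ee_rot'],s['width'])
c=ctrl.read_camera('wrist'); save(c,'w5.png'); np.savez('w5.npz',P=cloud(c),I=c['pixels'])
E
```

```text
10.8 [ 0.49074617 -0.28637335  0.18728419] [-9.00409762e+01  2.73120326e-02  7.63863967e+01] 0.0854546595294568
```

View pics/w5.png

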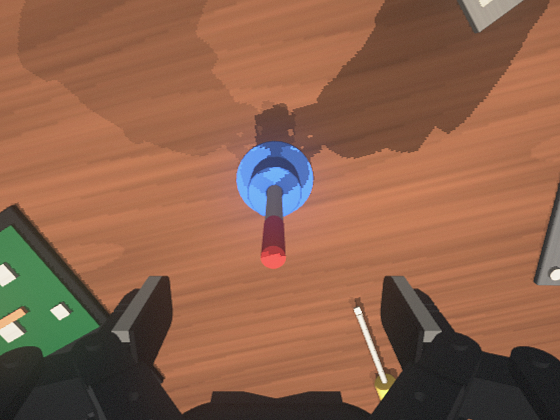

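The pin's red top is at (273,257), nearly centred between the jaws, with the holder below it.

```bash
python3 - <<'E'
from h import *
z=np.load('w5.npz');P=z['P'];I=z['I']
hsv=cv2.cvtColor(I,cv2.COLOR_RGB2HSV)
V,U=np.mgrid[0:420,0:560]
m=(U>255)&(U<292)&(V>205)&(V<275)&(P[...,2]>.161)&(P[...,2]<.175)
q=P[m];print(len(q),cv2.minEnclosingCircle((q[:,:2]*1000).astype(np.float32)),q.mean(0))
m=(U>235)&(U<320)&(V>135)&(V<222)&(abs(P[...,2]-.049)<.004)
q=P[m];print('tube top',len(q),cv2.minEnclosingCircle((q[:,:2]*1000).astype(np.float32)))
print(hsv[257,273])
E
```

```text
559 ((489.7820129394531, -288.0093994140625), 6.652266979217529) [ 0.48889983 -0.28779545  0.16633201]
tube top 1771 ((489.49615478515625, -288.0565490722656), 21.837873458862305)
[  2 158 242]
```

Request:
arm_command --pt "-0.002 0.01 0.001 0 0 0 1" --pt "0 0.018 0 0 0 0 1" --pt "0 0.018 0 0 0 0 1" --pt "0 0.012 0 0 0 0 1" --pt "0 0.005 0 0 0 0 0.5" --squeeze 60

```text
time: 11.35
position: [0.4886, -0.2877, 0.122]
ee_rot: [-89.9, -0.0, 76.4]
wrist_force: [0.4, 0.9, -0.1]
width: 0.0733
```

Request:
arm_command --pt "0 0 0 0 0 0 0" --pt "0 0 0 0 0 0 0" --pt "0 0 0 0 0 0 0" --pt "0 0 0 0 0 0 0" --pt "0 0 0 0 0 0 0"

```text
time: 11.85
position: [0.4895, -0.2882, 0.1242]
ee_rot: [-90.1, 0.0, 76.4]
wrist_force: [0.5, 0.9, 5.3]
width: 0.0108
```

Request:
arm_command --pt "0 0 0 0 0 0 0" --pt "0 0 0 0 0 0 0" --pt "0 0 0 0 0 0 0" --pt "0 0 0 0 0 0 0" --pt "0 0 0 0 0 0 0"

```text
time: 12.35
position: [0.4895, -0.2882, 0.1242]
ee_rot: [-90.1, 0.0, 76.4]
wrist_force: [0.2, 2.6, 5.9]
width: 0.0106
```

Request:
arm_command --pt "0 -0.006 0 0 0 0 0" --pt "0 -0.01 0 0 0 0 0" --pt "0 -0.012 0 0 0 0 0" --pt "0 -0.014 0 0 0 0 0" --pt "0 -0.014 0 0 0 0 0"

```text
time: 12.85
position: [0.489, -0.2882, 0.1806]
ee_rot: [-90.0, 0.0, 76.4]
wrist_force: [0.7, -0.2, -0.8]
width: 0.0103
```

Request:
arm_command --pt "0 -0.02 0 0 0 0 0" --pt "0 -0.025 0 0 0 0 0" --pt "0 -0.025 0 0 0 0 0" --pt "0 -0.025 0 0 0 0 0" --pt "0 -0.01 0 0 0 0 0"

```text
time: 13.35
position: [0.4897, -0.2888, 0.2886]
ee_rot: [-90.2, 0.2, 76.4]
wrist_force: [-0.3, -0.7, -1.9]
width: 0.0108
```

```bash
python3 - <<'E'
from h import *
T,s=now(); print(s['time'],s['position'],s['ee_rot'],s['width'])
for n in ('wrist','scene'):
    c=ctrl.read_camera(n); save(c,n+'6.png'); np.savez(n+'6.npz',P=cloud(c),I=c['pixels'])
a=cv2.imread('pics/wrist6.png')[100:,100:460]; b=cv2.imread('pics/scene6.png')[:320,40:400]
cv2.imwrite('pics/w6.png',np.hstack([a,b]))
twist([.6275,.0068,.285],76.3,10)
E
```

```text
13.35 [ 0.48966314 -0.28884429  0.28860967] [-90.24388059   0.16809729  76.36476582] 0.01079678266393607
row x 10 [ 0.032   0.0001 -0.0064  0.02    0.01   -0.01  ]
```

View pics/w6.png

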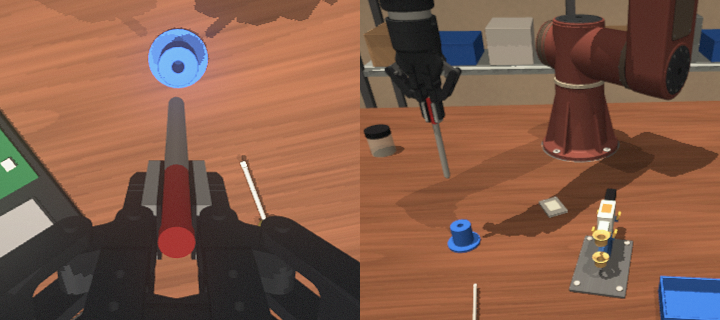

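The pin is out of the holder and gripped, with the arm end still seated. I fit its axis for tilt.

```bash
cat > pinfit.py <<'E'
from h import *
def fit(P,I,T,wr):
    q=(P-T[:3,3])@T[:3,:3]
    m=(abs(q[...,0])<.02)&(abs(q[...,2])<.03)&(q[...,1]>.006)&(q[...,1]<.14)
    q=q[m]; 
    # silhouette centre per slice -> line through surface points, offset by radius along view
    a=np.polyfit(q[:,1],q[:,0],1); b=np.polyfit(q[:,1],q[:,2],1)
    for _ in range(3):
        r=np.hypot(q[:,0]-np.polyval(a,q[:,1]),q[:,2]-np.polyval(b,q[:,1])); q=q[r<.008]
        a=np.polyfit(q[:,1],q[:,0],1); b=np.polyfit(q[:,1],q[:,2],1)
    print(len(q),'slope x,z deg',np.degrees([a[0],b[0]]).round(2),'offset(mm) at y=0',a[1]*1e3,b[1]*1e3,'ymax',np.percentile(q[:,1],[.5,99.5]))
if __name__=='__main__':
    T=pose([.4897,-.2886,.2886],76.35)
    for n in('wrist6','scene6'):
        z=np.load(n+'.npz'); print(n); fit(z['P'],z['I'],T,0)
E
python3 pinfit.py
```

```text
wrist6
1292 slope x,z deg [-0.32 -0.58] offset(mm) at y=0 -0.41204485946534486 4.076470743963741 ymax [0.00638435 0.11159915]
scene6
343 slope x,z deg [-0.24 -0.62] offset(mm) at y=0 3.3990165546104247 -4.594281512798368 ymax [0.00702595 0.11697643]
```

Request:
arm_command --pt "0.032 0 -0.006 0 0 0 0" --pt "0.032 0 -0.006 0 0 0 0" --pt "0.032 0 -0.006 0 0 0 0" --pt "0.032 0 -0.006 0 0 0 0" --pt "0.032 0 -0.006 0 0 0 0"

```text
time: 13.95
position: [0.5559, -0.1383, 0.2829]
ee_rot: [-89.9, -0.0, 76.4]
wrist_force: [0.2, -0.9, -1.1]
width: 0.0103
```

Request:
arm_command --pt "0.032 0 -0.006 0 0 0 0" --pt "0.032 0 -0.006 0 0 0 0" --pt "0.032 0 -0.006 0 0 0 0" --pt "0.032 0 -0.007 0 0 0 0" --pt "0.032 0 -0.007 0 0 0 0"

```text
time: 14.45
position: [0.6247, 0.0096, 0.2829]
ee_rot: [-89.9, 0.0, 76.4]
wrist_force: [0.2, -0.4, -0.1]
width: 0.0103
```

Request:
arm_command --pt "0 0.01 0 0 0 0 0" --pt "0 0.015 0 0 0 0 0" --pt "0 0.01 0 0 0 0 0" --pt "0 0 0 0 0 0 0" --pt "0 0 0 0 0 0 0"

```text
time: 14.95
position: [0.6244, 0.0078, 0.249]
ee_rot: [-90.0, 0.0, 76.3]
wrist_force: [0.2, 0.4, -1.0]
width: 0.0104
```

```bash
python3 - <<'E'
from h import *
from pinfit import fit
T,s=now(); print(s['time'],s['position'],s['ee_rot'],s['width'],s['wrist_force'])
for n in ('wrist','scene'):
    c=ctrl.read_camera(n); save(c,n+'7.png'); P=cloud(c);np.savez(n+'7.npz',P=P,I=c['pixels']); fit(P,0,T,0)
a=cv2.imread('pics/wrist7.png')[100:,130:430]; b=cv2.resize(cv2.imread('pics/scene7.png')[150:310,200:400],None,fx=2,fy=2)
cv2.imwrite('pics/w7.png',np.hstack([a,b]))
E
```

```text
14.95 [0.62436949 0.00777391 0.24902423] [-8.99569822e+01  1.21939699e-02  7.63274080e+01] 0.01037162843654589 [ 0.16481979  0.3849483  -0.99764528]
1512 slope x,z deg [-0.35  1.79] offset(mm) at y=0 -0.028546282208542474 2.72041202700561 ymax [0.00640998 0.13722698]
359 slope x,z deg [-0.18  0.41] offset(mm) at y=0 1.8827929409049153 -6.440798988182137 ymax [0.00666464 0.13865953]
```

View pics/w7.png

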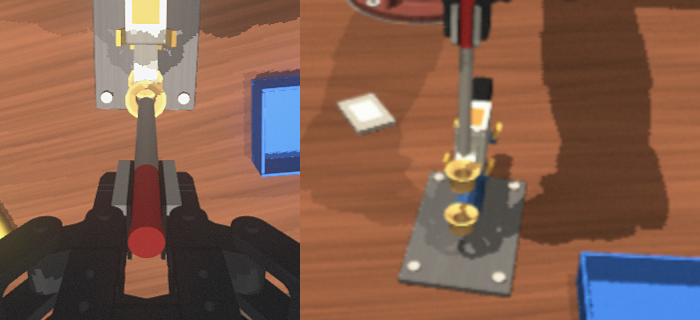

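The pin's tip is just above the eye in both views: wrist crop (146,100), scene crop (465,155) against the eye at (462,175). I measure the small sideways offset.

```bash
python3 - <<'E'
from h import *
for n in('wrist7','scene7'):
    z=np.load(n+'.npz');P=z['P'];hsv=cv2.cvtColor(z['I'],cv2.COLOR_RGB2HSV)
    D=np.hypot(P[...,0]-.6265,P[...,1]-.0065)
    e=(D<.022)&(abs(P[...,2]-.1145)<.004)&(hsv[...,1]>80)&(hsv[...,0]>12)&(hsv[...,0]<38)
    q=P[e];print(n,'eye',len(q),cv2.minEnclosingCircle((q[:,:2]*1000).astype(np.float32)))
    p=(D<.02)&(P[...,2]>.138)&(P[...,2]<.165);q=P[p];print(' pin surf',len(q),q.mean(0),'mid',(q.min(0)+q.max(0))/2)
    p=(D<.02)&(P[...,2]>.12)&(P[...,2]<.2);print(' pin zmin',np.sort(P[p][:,2])[:3])
E
```

```text
wrist7 eye 720 ((627.0191650390625, 6.24745512008667), 16.93764877319336)
 pin surf 182 [0.62075054 0.00818237 0.15229751] mid [0.62212611 0.00751942 0.15151989]
 pin zmin [0.13534804 0.13619319 0.13641695]
scene7 eye 119 ((629.491943359375, 7.115976333618164), 16.496713638305664)
 pin surf 85 [0.63072368 0.00765365 0.15160209] mid [0.63002414 0.00805498 0.15140486]
 pin zmin [0.13157146 0.13263683 0.13332168]
```

Request:
arm_command --pt "-0.001 0.004 -0.0015 0 0 0 0" --pt "0 0.006 0 0 0 0 0" --pt "0 0.006 0 0 0 0 0" --pt "0 0.006 0 0 0 0 0" --pt "0 0.006 0 0 0 0 0"

```text
time: 15.55
position: [0.6259, 0.0069, 0.2205]
ee_rot: [-90.0, 0.0, 76.4]
wrist_force: [0.4, -0.9, -0.6]
width: 0.0103
```

Request:
arm_command --pt "0 0.006 0 0 0 0 0" --pt "0 0.006 0 0 0 0 0" --pt "0 0.006 0 0 0 0 0" --pt "0 0 0 0 0 0 0" --pt "0 0 0 0 0 0 0"

```text
time: 16.05
position: [0.6259, 0.0069, 0.2033]
ee_rot: [-90.0, 0.0, 76.4]
wrist_force: [-0.9, 0.0, -1.5]
width: 0.0107
```

```bash
python3 - <<'E'
from h import *
from pinfit import fit
T,s=now(); print(s['time'],s['position'],s['ee_rot'],s['width'],s['wrist_force'],s['wrist_torque'])
c=ctrl.read_camera('scene'); save(c,'scene8.png')
cv2.imwrite('pics/s8.png',cv2.resize(cv2.imread('pics/scene8.png')[150:310,200:400],None,fx=3,fy=3,interpolation=cv2.INTER_CUBIC))
E
```

```text
16.05 [0.62593893 0.00690322 0.20325585] [-8.99953445e+01  4.93882855e-03  7.63643690e+01] 0.010667490877034738 [-0.88048283  0.00809634 -1.48946955] [0.00622593 0.07138745 0.04619379]
```

The tip is at about z 0.085, through the eye with no contact force. On to the bushing.

Request:
arm_command --pt "0 0.006 0 0 0 0 0" --pt "0 0.006 0 0 0 0 0" --pt "0 0.006 0 0 0 0 0" --pt "0 0.004 0 0 0 0 0" --pt "0 0.003 0 0 0 0 0"

```text
time: 16.6
position: [0.6258, 0.0069, 0.1776]
ee_rot: [-90.0, 0.0, 76.4]
wrist_force: [0.0, -0.4, -0.7]
width: 0.0103
```

Request:
arm_command --pt "0 0.003 0 0 0 0 0" --pt "0 0.003 0 0 0 0 0" --pt "0 0.003 0 0 0 0 0" --pt "0 0.003 0 0 0 0 0" --pt "0 0.003 0 0 0 0 0"

```text
time: 17.1
position: [0.626, 0.0069, 0.1631]
ee_rot: [-90.0, 0.0, 76.4]
wrist_force: [-0.5, 0.1, -1.4]
width: 0.0103
```

Tip at about 0.045, inside the bushing and still free of contact. I go another 23 mm.

Request:
arm_command --pt "0 0.005 0 0 0 0 0" --pt "0 0.005 0 0 0 0 0" --pt "0 0.005 0 0 0 0 0" --pt "0 0.005 0 0 0 0 0" --pt "0 0.003 0 0 0 0 0"

```text
time: 17.6
position: [0.6258, 0.007, 0.1395]
ee_rot: [-90.0, 0.0, 76.4]
wrist_force: [-0.9, 0.4, -1.0]
width: 0.0104
```

Request:
arm_command --pt "0 0 0 0 0 0 0" --pt "0 0 0 0 0 0 0" --pt "0 0 0 0 0 0 0" --pt "0 0 0 0 0 0 0" --pt "0 0 0 0 0 0 0"

```text
time: 18.1
position: [0.6261, 0.0069, 0.1405]
ee_rot: [-90.0, 0.0, 76.4]
wrist_force: [-0.5, -0.2, -0.5]
width: 0.0105
```

```bash
python3 - <<'E'
from h import *
T,s=now(); print(s['time'],s['position'],s['ee_rot'],s['width'],s['wrist_force'],s['wrist_torque'])
c=ctrl.read_camera('scene'); save(c,'scene9.png'); P=cloud(c);hsv=cv2.cvtColor(c['pixels'],cv2.COLOR_RGB2HSV)
cv2.imwrite('pics/s9.png',cv2.resize(cv2.imread('pics/scene9.png')[150:310,200:400],None,fx=3,fy=3,interpolation=cv2.INTER_CUBIC))
D=np.hypot(P[...,0]-.6275,P[...,1]-.007)
for nm,z in(('eye',.1145),('bush',.0585)):
    e=(D<.022)&(abs(P[...,2]-z)<.004)&(hsv[...,1]>80)&(hsv[...,0]>12)&(hsv[...,0]<38)
    q=P[e];print(nm,len(q),cv2.minEnclosingCircle((q[:,:2]*1000).astype(np.float32)),q[:,2].max())
b=(D<.014)&(P[...,2]>.011)&(P[...,2]<.041); q=P[b]; print('pin below bushing',len(q),q.mean(0) if len(q) else '', np.percentile(q[:,2],[1,5,50,99]) if len(q) else '')
E
```

```text
18.1 [0.62610764 0.00687507 0.1404807 ] [-9.00187919e+01  3.68311985e-03  7.63671828e+01] 0.010549193605226702 [-0.53098149 -0.20489253 -0.49852711] [-0.03542974  0.03334872  0.06101667]
eye 94 ((629.7388916015625, 7.586314678192139), 16.474992752075195) 0.11708088835884639
bush 82 ((628.1636962890625, 7.263854503631592), 16.04878807067871) 0.06140766113869123
pin below bushing 24 [0.63311887 0.00677816 0.03049887] [0.02204985 0.0252212  0.03106224 0.03694786]
```

View pics/s9.png

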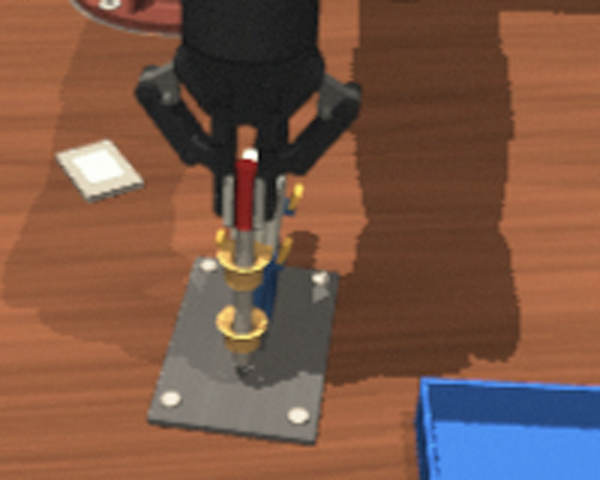

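The view shows the pin through the eye (243,255) and the bushing (242,325), with the tip showing below at about (243,365), off the plate. Numbers agree, so I'm handing in.

```bash
python3 -c "
from h import *
print(ctrl.hand_in())"
```

```text
the job is handed in; nothing more can be done
None
```

I seated the arm end in the saddle and let go of it. I then drew the pin, threaded it down through the eye and the bushing, and handed in at about 18 s of the 58 s allowed, still holding it. The hand-in gives no verdict.

**Arm end**
- After release, the block's top was at 0.1246 m (0.124 expected for a full seat), with a tilt of about 0.014 rad. Its centre was within about 1 mm of the measured saddle centre.
- In the last picture, the eye and bushing centres were about 1.6 mm apart.

**Pin**
- The tip is at about z = 0.022 m, some 20 mm below the bushing and 14 mm above the base plate. The camera and the arm's position agree on this.
- There was almost no contact force on the way down (under 2 N).
- The grip was set to 60 N, and the finger ends are about 16 mm above the eye and the block.

**Disagreements**
- The pin's tilt fit just above the eye gave 1.8° from the wrist camera and 0.4° from the scene camera. The 1.8° fit was probably spoiled by points on the eye ring. A cleaner fit earlier gave about 0.6°, and the limit is 4.6°.
- The two cameras differed by 2–3 mm on the eye's position, about what their calibration allows.

The tray, the screwdriver and the drive were never approached, and they looked undisturbed where they showed in the pictures. I did not measure their positions again.

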